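# Find the binding sample tray and lock it out

### The arm

A 7-joint arm with a two-finger parallel gripper is mounted at the origin on the work surface. World frame = base frame: x ahead of the robot, y to its left, z up, the work surface at z = 0. Lengths are in m, angles in rad, forces in N, time in s.
With the tool pointing down it reaches from about 0.425 to 0.875 m from the base axis. Payload 4.7 kg.
Tool frame: the origin (TCP) lies at the very end of the fingers, on their centre line; the grasp point (between the pads) lies behind it (ctrl.tcp_to_grasp is the z of the grasp point in the tool frame, in m); z points along the fingers, y is the line along which they close (so a half turn about z gives the same grasp; the last joint's range is limited). The gripper opens to 87 mm and grips with 3 to 60 N. Pads are 19 mm wide; open, the fingers measure 117 mm over their backs; the gripper's body (75 mm by 190 mm) begins 51 mm behind the grasp point.
Start: joints at [1.314, 0.321, -0.07, 1.45, 0.023, 1.371, -0.057], TCP at [0.174, -0.626, 0.223] pointing down, gripper open.
Joint ranges: [-2.86, 2.86], [-0.3, 2.09], [-1.38, 1.24], [0.06, 2.45], [-1.56, 4.7], [0.09, 2.05], [-2.69, 2.69]. Speed limits (rad/s): [2.57, 2.57, 3.14, 3.14, 3.14, 3.14, 3.14].

### API

Orientations are given as a rotation vector (axis times angle).
In Python, from bench import ctrl gives the robot as it stands.
- The arm moves only by the tool step_arm, never from a script. Its argument "targets" is a list of rows, each a list of 7 numbers: the shift along the world's x, y, z in cm, then the turn, a rotation vector about the world's x, y, z in degrees, then the opening, from 0 (shut) to 1 (fully open). A call has exactly 5 rows; each row shifts and turns the commanded pose from where the row before left it; what a row does not reach is not made up. A row lasts 1/12 s, in which the tool goes at most 41.7 mm and 7.16 degrees, less where a joint would pass 70% of its speed; a pose out of reach is approached as far as the arm can. A call with a gripper value outside its range is refused whole. The fingers move at their own pace and stop on an object; "force" is the grip in N (left out, the last holds). Time passes only in rows, so rows that do not move let the fingers close, or fill a call up. It gives the time, the measured TCP pose, the force, the opening and the grip force at its end, in the units of the state.
- ctrl.get_state(): the state, without advancing time (a new reading comes with each control period).
- ctrl.get_image(name): name is "scene" or "top" or "wrist"; returns (picture, depth): 384x512x3 uint8, red, green, blue; 384x512 float32, m along the optical axis (not along the pixel's ray), 0 where there is no reading.
- ctrl.camera_params(name): a dict with "intrinsics" (3x3 intrinsics, pixels), "rvec" (rotation vector, rad) and "tvec" (3), from world to camera coordinates, as OpenCV has them; the wrist camera has in their place "hand_eye" (4x4, takes a point from camera to tool coordinates, whose origin is the TCP and whose axes are the flange's). Camera axes: x right, y down, z forward; pixel columns grow to the right and rows downward; lengths in m; the calibration is good to about 2 mm. The wrist camera is an equidistant fisheye: a pixel r from the principal point sees the ray r / f radians off the axis. A picture is of the moment at which its call begins: read the wrist's pose just before it. camera_params takes no time and is no camera call.
- ctrl.close_job(): hands the job in; it is judged then, once.
The state is a dict: "time": time; "joint_positions": joint angles; "qd": joint speeds; "joint_torque": joint torques, N m; "position": TCP position; "tool_rot": TCP orientation; "ft_force": force on the tool from outside, world axes, zero at the start; "torque": the same for the moment, N m; "grip_width": opening from 0.0 (shut) to 1.0 (fully open); "grip_force": force on a finger pad.
Only numpy, scipy, OpenCV 4.12 (cv2) and the standard library are available. Lean on these libraries where they do the work, as an engineer would, in place of code of your own. Each camera call takes 0.05 s, during which the arm holds its last target. There are 200 camera calls.

### The job

One of the three pull-out trays in the sample-tray unit binds part-way. First push all three trays fully home, then draw all three out as far as each will go, without wrenching (stay well under 40 N on a tray), leaving each there while you try the others. Then push the one that did not come fully out back home and fold its lock flap all the way down over it; leave the two sound trays fully out with their flaps back, and do not disturb the other things on the desk.

Things in the scene. Friction and masses are not known exactly. Their poses are not given: they have to be found in the camera images.
- unit: bench-top tray unit, fixed, a flat white-grey box 200 mm deep (own x), 345 wide (own y), roof top 75 mm above the table. Origin on the table, 40 mm behind its front face, midway across; x points to its back, away from the robot, y to its left lane, z up. Three lanes along its x at y = +105 mm (left), 0 (middle), -105 (right); trays come out along its -x.
- tray_left (a joint): how far the left tray is out, m: 0 fully home, 0.100 fully out (end stop). It stays where left. A sound tray drags with 2 to 6 N all the way; the one that binds moves as easily at first, then stops somewhere between 35 and 75 mm out. The cause is hidden under the roof, found only by pulling; no tray binds on the way home.
- tray_middle (a joint): how far the middle tray is out, m: 0 fully home, 0.100 fully out (end stop). It stays where left. A sound tray drags with 2 to 6 N all the way; the one that binds moves as easily at first, then stops somewhere between 35 and 75 mm out. The cause is hidden under the roof, found only by pulling; no tray binds on the way home.
- tray_right (a joint): how far the right tray is out, m: 0 fully home, 0.100 fully out (end stop). It stays where left. A sound tray drags with 2 to 6 N all the way; the one that binds moves as easily at first, then stops somewhere between 35 and 75 mm out. The cause is hidden under the roof, found only by pulling; no tray binds on the way home.
- tray_left_pull (a point): middle of the top edge of the left tray's upright aluminium pull plate (60 mm wide across the lane, 6 thick, top 70 mm above the table, tray floor 12), at the tray's front, moving with it; sprung, it gives 1 mm per 2 N along the slide, at most 12. At home its middle is 95 mm in front of the unit's origin; the 52 mm gap behind it is free for closed fingers; nothing stands in front.
- tray_middle_pull (a point): middle of the top edge of the middle tray's upright aluminium pull plate (60 mm wide across the lane, 6 thick, top 70 mm above the table, tray floor 12), at the tray's front, moving with it; sprung, it gives 1 mm per 2 N along the slide, at most 12. At home its middle is 95 mm in front of the unit's origin; the 52 mm gap behind it is free for closed fingers; nothing stands in front.
- tray_right_pull (a point): middle of the top edge of the right tray's upright aluminium pull plate (60 mm wide across the lane, 6 thick, top 70 mm above the table, tray floor 12), at the tray's front, moving with it; sprung, it gives 1 mm per 2 N along the slide, at most 12. At home its middle is 95 mm in front of the unit's origin; the 52 mm gap behind it is free for closed fingers; nothing stands in front.
- flap_left (a joint): angle of the left lane's lock flap, rad: 0 leaning back over the roof 0.61 rad from upright (starts 0 to 0.2), 0.61 upright, 2.18 folded forward and down to its stop, level above the gap with its lip over the pull plate of a tray that is home. Stiff hinge: stays at any angle, about 1 N at its tip moves it.
- flap_middle (a joint): angle of the middle lane's lock flap, rad: 0 leaning back over the roof 0.61 rad from upright (starts 0 to 0.2), 0.61 upright, 2.18 folded forward and down to its stop, level above the gap with its lip over the pull plate of a tray that is home. Stiff hinge: stays at any angle, about 1 N at its tip moves it.
- flap_right (a joint): angle of the right lane's lock flap, rad: 0 leaning back over the roof 0.61 rad from upright (starts 0 to 0.2), 0.61 upright, 2.18 folded forward and down to its stop, level above the gap with its lip over the pull plate of a tray that is home. Stiff hinge: stays at any angle, about 1 N at its tip moves it.
- flap_left_tip (a point): middle of the free end of the left lane's steel lock flap (plate 50 mm wide, 70 long, 4 thick, with a 12 mm lip). Its hinge lies across the lane, 34 mm in front of the unit's origin, 80 mm above the table; the roof behind it is free up to 75 mm behind the origin.
- flap_middle_tip (a point): middle of the free end of the middle lane's steel lock flap (plate 50 mm wide, 70 long, 4 thick, with a 12 mm lip). Its hinge lies across the lane, 34 mm in front of the unit's origin, 80 mm above the table; the roof behind it is free up to 75 mm behind the origin.
- flap_right_tip (a point): middle of the free end of the right lane's steel lock flap (plate 50 mm wide, 70 long, 4 thick, with a 12 mm lip). Its hinge lies across the lane, 34 mm in front of the unit's origin, 80 mm above the table; the roof behind it is free up to 75 mm behind the origin.
- carton: bystander, leave alone: small cardboard box 40 x 100 x 50 mm standing on the rear of the unit's roof; origin at the centre of its underside
- stapler: bystander, leave alone: black stapler 130 mm long, 40 mm high, on the rear of the unit's roof; origin at the centre of its underside
- mug: bystander, leave alone: white mug 90 mm high beside the unit, at its left; origin at the centre of its underside
- reagent: bystander, leave alone: amber bottle 130 mm high beside the unit, at its right; origin at the centre of its underside
- tape: bystander, leave alone: roll of clear tape, 90 mm across, lying flat right of the trays; origin at the centre of its underside
- tiprack: bystander, leave alone: open blue divided rack 85 x 125 x 50 mm, left of the unit; origin at the centre of its underside

How it is judged:
By the outcome, as a careful person would: the job done as asked, in the order asked, and still so for the second after the job is handed in, with the robot touching nothing.
It also fails if it takes over 72 s, if anything falls off the work surface, if the arm or the gripper's body presses on something with over 40 N, if the wrist force passes 120 N, or if a joint passes its speed limit or range.

## Working session

There is one attempt and no reset: what is moved stays moved. The work goes in short steps, Python scripts to look and compute and a tool call to move; the robot and the scene stay as the last step left them, time stands still between calls to the robot, and variables do not carry over. Pictures are saved under pics/ and viewed, at most 10 in all, crops included, and the job is handed in when it is done.

Besides the shell and the picture viewer there is one more tool, called by a JSON object that holds its "name" and its "arguments", one argument or row to a line. step_arm: Moves the arm, as the interface text tells. Its arguments: {"type":"object","properties":{"targets":{"type":"array"},"force":{"type":"number"}},"required":["targets"]}

```bash
mkdir -p pics; cat > h.py <<'E'
import numpy as np, cv2
from bench import ctrl
def snap(n,f):
    im,d=ctrl.get_image(n); cv2.imwrite('pics/'+f+'.png',im[:,:,::-1]); np.save('pics/'+f+'.npy',d); return im,d
def world(n,u,v,d):
    p=ctrl.camera_params(n); K=np.array(p['intrinsics']); R=cv2.Rodrigues(np.array(p['rvec'],float))[0]
    c=np.linalg.inv(K)@[u,v,1]*d
    return R.T@(c-np.array(p['tvec']).ravel())
def proj(n,P):
    p=ctrl.camera_params(n)
    return cv2.projectPoints(np.array(P,float).reshape(-1,3),np.array(p['rvec'],float),np.array(p['tvec'],float),np.array(p['intrinsics']),None)[0][:,0]
E
python3 - <<'E'
from h import *
a,_=snap('top','top0'); b,_=snap('scene','sc0')
s=ctrl.get_state(); print(s['time'],s['position'],s['tool_rot'],s['grip_width'],s['ft_force'],ctrl.tcp_to_grasp)
for n in('top','scene'):
    p=ctrl.camera_params(n);R=cv2.Rodrigues(np.array(p['rvec'],float))[0];print(n,-R.T@np.array(p['tvec']).ravel(),R[2],p['intrinsics'][0])
E
```

```text
0.1 [ 0.17368708 -0.6258485   0.22156376] [-3.11116295e+00 -4.23871687e-01  5.31999586e-04] 0.9993851079922189 [-0.05190911 -0.16023153 -0.09860905] -0.0187
top [0.476952   0.03108181 1.35813066] [ 0.11534563 -0.00497801 -0.99331294] [461.99939006   0.         250.37172851]
scene [1.02017034 0.66840478 1.29937178] [-0.28435567 -0.44217601 -0.85065988] [494.04095075   0.         253.22279533]
```

View pics/top0.png

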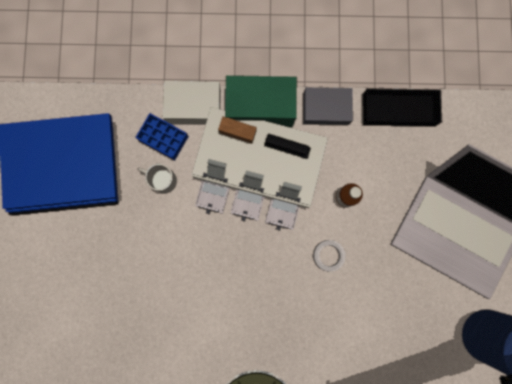

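View pics/sc0.png

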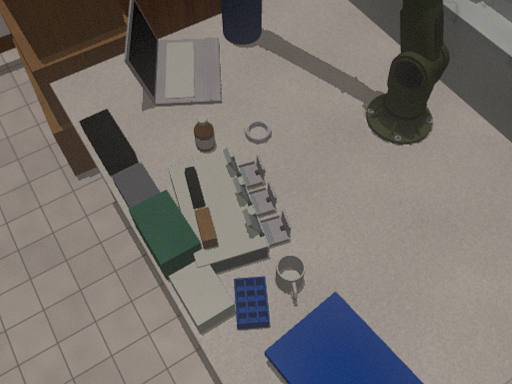

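```bash
python3 - <<'E'
from h import *
d=np.load('pics/top0.npy'); im=cv2.imread('pics/top0.png')
p=ctrl.camera_params('top');K=np.array(p['intrinsics']);R=cv2.Rodrigues(np.array(p['rvec'],float))[0];t=np.array(p['tvec']).ravel()
v,u=np.mgrid[:384,:512]
c=np.stack([(u-K[0,2])/K[0,0]*d,(v-K[1,2])/K[1,1]*d,d],-1)
W=(c-t)@R; z=W[...,2]
m=((abs(z-.075)<.006)&(u>185)&(u<335)&(v>100)&(v<212)).astype(np.uint8)
m=cv2.morphologyEx(m,cv2.MORPH_OPEN,np.ones((3,3)))
n,l,st,_=cv2.connectedComponentsWithStats(m);k=1+np.argmax(st[1:,4]);print(st[1:])
P=W[l==k];print(np.median(P[:,2]))
r=cv2.minAreaRect(P[:,:2].astype(np.float32)*1000);print(r,cv2.boxPoints(r))
x0,y0=180,95
cv2.imwrite('pics/c0.png',cv2.resize(im[95:245,180:340],None,fx=5,fy=4*1.25*0.8,interpolation=cv2.INTER_CUBIC) if 0 else cv2.resize(im[100:220,180:340],None,fx=5,fy=5,interpolation=cv2.INTER_CUBIC))
E
```

```text
[[ 193  107  134   98 5602]]
0.07411835049742224
((719.0511474609375, 0.251617431640625), (347.5007629394531, 201.29991149902344), 75.88288879394531) [[ 579.0624  -143.70238]
 [ 774.28284 -192.80037]
 [ 859.0399   144.20561]
 [ 663.81946  193.3036 ]]
```

View pics/c0.png

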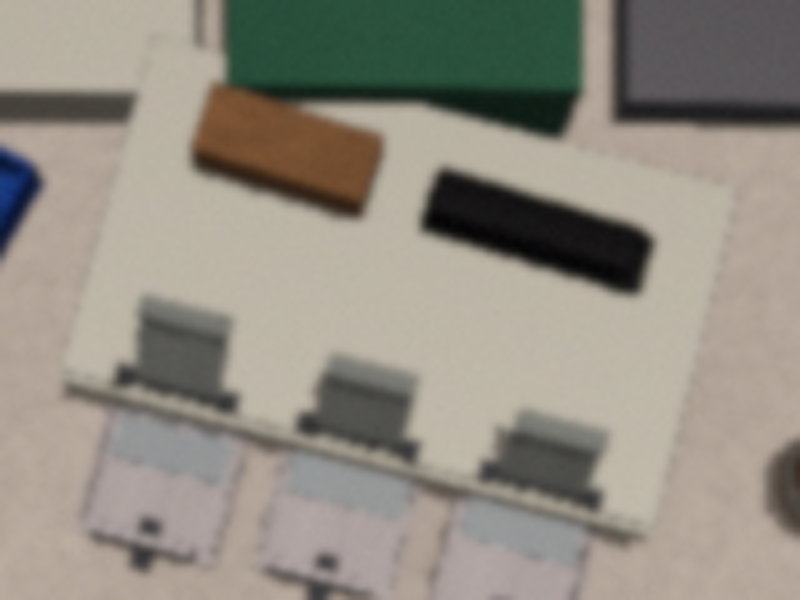

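```bash
cat >> h.py <<'E'
O=np.array([.6609,.0149]); ux=np.array([.9698,-.2440]); uy=np.array([.2440,.9698])
def cloud(n,d):
    p=ctrl.camera_params(n);K=np.array(p['intrinsics']);R=cv2.Rodrigues(np.array(p['rvec'],float))[0];t=np.array(p['tvec']).ravel()
    v,u=np.mgrid[:384,:512]
    W=(np.stack([(u-K[0,2])/K[0,0]*d,(v-K[1,2])/K[1,1]*d,d],-1)-t)@R
    q=W[...,:2]-O
    return np.stack([q@ux,q@uy,W[...,2]],-1)
def w(x,y): return O+x*ux+y*uy
E
python3 - <<'E'
from h import *
for n,f in(('top','top0'),('scene','sc0')):
    U=cloud(n,np.load(f'pics/{f}.npy')).reshape(-1,3)*1000
    print(n)
    for L,y in(('l',105),('m',0),('r',-105)):
        s=U[(abs(U[:,1]-y)<36)&(U[:,0]>-230)&(U[:,0]<-44)&(U[:,2]>8)]
        pl=s[s[:,2]>50]
        print(L,'plate n',len(pl),'x',np.round(np.percentile(pl[:,0],[0,10,50,90,100])) if len(pl) else '', 'zmax',s[:,2].max(),'minx',s[:,0].min(),'y',pl[:,1].min(),pl[:,1].max())
        fl=U[(abs(U[:,1]-y)<30)&(U[:,0]>-50)&(U[:,0]<60)&(U[:,2]>100)]
        print('  flap x/z',np.round(fl[fl[:,2].argmax()]), np.round(np.percentile(fl[:,0],[2,50,98])),np.round(fl[:,1].mean()))
im=cv2.imread('pics/sc0.png')
cv2.imwrite('pics/c1.png',cv2.resize(im[140:260,160:320],None,fx=5,fy=5,interpolation=cv2.INTER_CUBIC))
print([np.round(w(-.095,y),3) for y in(.105,0,-.105)])
E
```

```text
top
l plate n 70 x [-123. -122. -119.  -45.  -44.] zmax 73.74612533833252 minx -134.3613845681455 y 70.19915635804648 139.55797907172476
  flap x/z [ -2. 116. 148.] [-24. -10.   3.] 103.0
m plate n 845 x [-182. -182. -182. -182.  -44.] zmax 1358.1306582750774 minx -182.34113551875484 y -35.16745214319663 34.83848166267994
  flap x/z [-15. -16. 150.] [-27. -14.  -2.] -1.0
r plate n 75 x [-116. -115. -112.  -45.  -44.] zmax 75.25247051941055 minx -127.70328436897424 y -140.69832301859338 -69.7751973734593
  flap x/z [ -16. -125.  152.] [-27. -17.  -5.] -106.0
scene
l plate n 68 x [-120. -119. -115. -114. -113.] zmax 77.70096193679097 minx -120.41426163383527 y 78.28302036731718 138.1068967998668
  flap x/z [ -3. 119. 150.] [-21.  -5.   5.] 110.0
m plate n 68 x [-115. -113. -109. -108. -107.] zmax 73.54074140022207 minx -114.9727444862149 y -26.024574343314125 33.61424168292416
  flap x/z [ -6.  11. 151.] [-23.  -8.   1.] 7.0
r plate n 56 x [-114. -113. -110. -107. -107.] zmax 72.69495552641266 minx -125.9441671483356 y -128.05431036967795 -70.5214214181496
  flap x/z [ -12. -113.  152.] [-23. -10.  -2.] -98.0
[array([0.594, 0.14 ]), array([0.569, 0.038]), array([ 0.543, -0.064])]
```

View pics/c1.png

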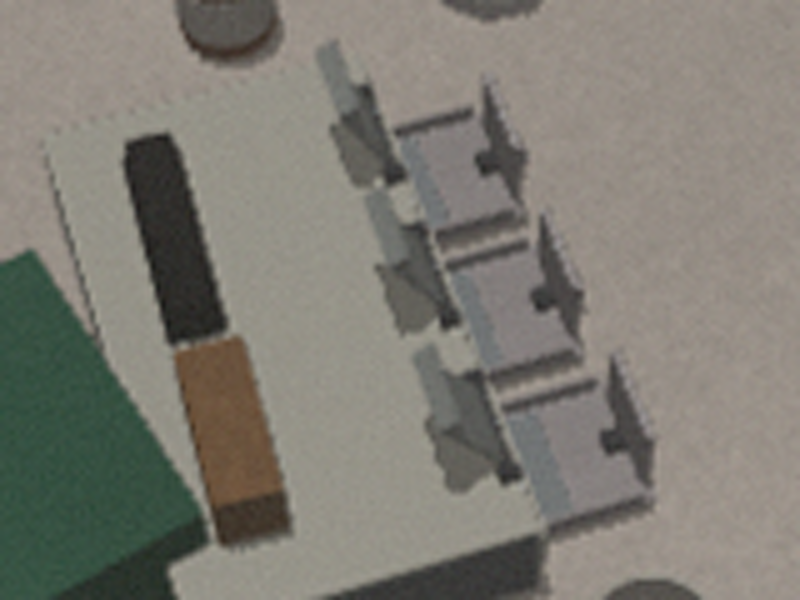

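```bash
python3 - <<'E'
from h import *
U=cloud('top',np.load('pics/top0.npy'))*1000
np.set_printoptions(suppress=True,linewidth=200)
for v in range(200,217): print(v,np.round(U[v,208:212]).astype(int).tolist())
E
```

```text
200 [[-97, 112, 17], [-96, 110, 13], [-95, 107, 12], [-95, 104, 18]]
201 [[-100, 111, 15], [-99, 109, 10], [-98, 106, 10], [-97, 103, 12]]
202 [[-102, 111, 12], [-101, 109, 8], [-101, 105, 15], [-100, 103, 10]]
203 [[-106, 109, 26], [-105, 107, 20], [-104, 104, 13], [-103, 102, 12]]
204 [[-108, 109, 20], [-108, 106, 20], [-107, 103, 21], [-106, 100, 23]]
205 [[-111, 107, 24], [-110, 105, 19], [-109, 102, 17], [-109, 99, 24]]
206 [[-114, 107, 21], [-113, 104, 23], [-113, 101, 23], [-182, -29, 1358]]
207 [[-119, 101, 70], [-118, 99, 66], [-118, 96, 68], [-117, 93, 70]]
208 [[-122, 100, 70], [-121, 98, 70], [-121, 95, 74], [-120, 92, 70]]
209 [[-123, 104, 24], [-182, -29, 1358], [-123, 96, 57], [-122, 92, 68]]
210 [[-125, 104, 22], [-124, 101, 20], [-124, 98, 23], [-123, 96, 12]]
211 [[-128, 103, 21], [-127, 101, 16], [-127, 97, 21], [-125, 97, -3]]
212 [[-131, 102, 19], [-130, 100, 19], [-128, 99, -3], [-128, 96, 2]]
213 [[-134, 101, 22], [-133, 98, 23], [-131, 98, -3], [-130, 95, -2]]
214 [[-136, 103, -1], [-135, 100, -1], [-134, 97, 0], [-133, 95, -4]]
215 [[-138, 102, 1], [-138, 99, 0], [-137, 96, 0], [-136, 93, 1]]
216 [[-141, 101, -2], [-141, 98, -1], [-140, 96, -3], [-139, 93, 1]]
```

{"name": "step_arm", "arguments": {
  "targets": [
    [3,4,0,0,0,-5.9,0],
    [3,4,0,0,0,-5.9,0],
    [3,3.5,0,0,0,-5.9,0],
    [3,3.5,0,0,0,-5.9,0],
    [3,3.5,0,0,0,-6,0]
  ],
  "force": 20
}}

```text
time: 0.52
position: [0.3059, -0.4629, 0.2222]
tool_rot: [-3.116, 0.394, 0.001]
ft_force: [0.3, 0.2, -0.1]
grip_width: 0.71
grip_force: 0.0
```

{"name": "step_arm", "arguments": {
  "targets": [
    [3,3,0,0,0,0,0],
    [3,3,0,0,0,0,0],
    [2,3.5,0,0,0,0,0],
    [2,3.5,0,0,0,0,0],
    [2,3.5,0,0,0,0,0]
  ]
}}

```text
time: 0.93
position: [0.4247, -0.2988, 0.2222]
tool_rot: [-3.118, 0.385, 0.001]
ft_force: [0.5, 0.8, 0.3]
grip_width: 0.324
grip_force: 0.0
```

{"name": "step_arm", "arguments": {
  "targets": [
    [1,3.5,0,0,0,0,0],
    [1,3.5,0,0,0,0,0],
    [1,3.5,0,0,0,0,0],
    [1,3.5,0,0,0,0,0],
    [0.6,3.5,0,0,0,0,0]
  ]
}}

```text
time: 1.35
position: [0.4704, -0.1238, 0.2223]
tool_rot: [-3.118, 0.385, 0.0]
ft_force: [1.0, 0.3, 0.8]
grip_width: 0.02
grip_force: 0.0
```

{"name": "step_arm", "arguments": {
  "targets": [
    [0,2.6,-3,0,0,0,0],
    [0,2.5,-4,0,0,0,0],
    [0,0,-4,0,0,0,0],
    [0,0,-4,0,0,0,0],
    [0,0,-2.7,0,0,0,0]
  ]
}}

```text
time: 1.77
position: [0.4678, -0.0768, 0.0469]
tool_rot: [-3.118, 0.383, 0.006]
ft_force: [0.3, -0.6, -1.1]
grip_width: 0.005
grip_force: 0.0
```

{"name": "step_arm", "arguments": {
  "targets": [
    [0,0,0,0,0,0,0],
    [0,0,0,0,0,0,0],
    [0.97,-0.24,0,0,0,0,0],
    [0.97,-0.24,0,0,0,0,0],
    [0,0,0,0,0,0,0]
  ]
}}

```text
time: 2.18
position: [0.494, -0.0837, 0.0529]
tool_rot: [3.117, -0.387, 0.011]
ft_force: [0.7, 0.4, 0.5]
grip_width: 0.006
grip_force: 0.0
```

{"name": "step_arm", "arguments": {
  "targets": [
    [0.3,1.5,-0.4,0,0,0,0],
    [0.4,1.5,-0.4,0,0,0,0],
    [0,0,0,0,0,0,0],
    [0.97,-0.24,0,0,0,0,0],
    [0,0,0,0,0,0,0]
  ]
}}

```text
time: 2.6
position: [0.5088, -0.0565, 0.0434]
tool_rot: [3.117, -0.387, 0.005]
ft_force: [1.4, -0.1, 0.3]
grip_width: 0.002
grip_force: 0.0
```

{"name": "step_arm", "arguments": {
  "targets": [
    [0.5,-0.12,0,0,0,0,0],
    [0.5,-0.12,0,0,0,0,0],
    [0.5,-0.12,0,0,0,0,0],
    [0.3,-0.08,0,0,0,0,0],
    [0,0,0,0,0,0,0]
  ]
}}

```text
time: 3.02
position: [0.5242, -0.0602, 0.0419]
tool_rot: [3.117, -0.386, -0.002]
ft_force: [-3.2, -0.5, 1.1]
grip_width: 0.005
grip_force: 1.4
```

{"name": "step_arm", "arguments": {
  "targets": [
    [0.3,-0.075,0,0,0,0,0],
    [0.3,-0.075,0,0,0,0,0],
    [0.2,-0.05,0,0,0,0,0],
    [0,0,0,0,0,0,0],
    [0,0,0,0,0,0,0]
  ]
}}

```text
time: 3.43
position: [0.5317, -0.0617, 0.0419]
tool_rot: [3.117, -0.385, -0.002]
ft_force: [-4.8, -2.7, -0.4]
grip_width: 0.004
grip_force: 1.9
```

{"name": "step_arm", "arguments": {
  "targets": [
    [0.2,-0.05,0,0,0,0,0],
    [0,0,0,0,0,0,0],
    [0,0,0,0,0,0,0],
    [0,0,0,0,0,0,0],
    [0,0,0,0,0,0,0]
  ]
}}

```text
time: 3.85
position: [0.5328, -0.0619, 0.0419]
tool_rot: [3.117, -0.385, -0.004]
ft_force: [-5.5, -0.8, 0.3]
grip_width: 0.009
grip_force: 3.1
```

{"name": "step_arm", "arguments": {
  "targets": [
    [0.3,-0.075,0,0,0,0,0],
    [0,0,0,0,0,0,0],
    [0,0,0,0,0,0,0],
    [0,0,0,0,0,0,0],
    [0,0,0,0,0,0,0]
  ]
}}

```text
time: 4.27
position: [0.5346, -0.0623, 0.0418]
tool_rot: [3.117, -0.385, -0.009]
ft_force: [-9.3, 0.0, 3.8]
grip_width: 0.005
grip_force: 4.8
```

{"name": "step_arm", "arguments": {
  "targets": [
    [0.2,-0.05,0,0,0,0,0],
    [0,0,0,0,0,0,0],
    [0,0,0,0,0,0,0],
    [0,0,0,0,0,0,0],
    [0,0,0,0,0,0,0]
  ]
}}

```text
time: 4.68
position: [0.5358, -0.0626, 0.0418]
tool_rot: [3.117, -0.385, -0.011]
ft_force: [-13.1, 0.0, 6.1]
grip_width: 0.011
grip_force: 6.0
```

{"name": "step_arm", "arguments": {
  "targets": [
    [-2.0,0.5,0.2,0,0,0,0],
    [-2.0,0.5,0,0,0,0,0],
    [0.9,3.4,0,0,0,0,0],
    [0.9,3.4,0,0,0,0,0],
    [0.8,3.4,0,0,0,0,0]
  ]
}}

```text
time: 5.1
position: [0.5277, 0.0503, 0.0456]
tool_rot: [-3.116, 0.388, -0.009]
ft_force: [0.6, -0.6, 0.6]
grip_width: 0.005
grip_force: 0.0
```

{"name": "step_arm", "arguments": {
  "targets": [
    [0,0,0,0,0,0,0],
    [0,0,0,0,0,0,0],
    [0.97,-0.24,0,0,0,0,0],
    [0.49,-0.12,0,0,0,0,0],
    [0,0,0,0,0,0,0]
  ]
}}

```text
time: 5.52
position: [0.5407, 0.0443, 0.0443]
tool_rot: [-3.117, 0.389, 0.001]
ft_force: [-2.9, 1.8, 2.0]
grip_width: 0.011
grip_force: 1.2
```

{"name": "step_arm", "arguments": {
  "targets": [
    [0.5,-0.12,0,0,0,0,0],
    [0.5,-0.12,0,0,0,0,0],
    [0.4,-0.1,0,0,0,0,0],
    [0,0,0,0,0,0,0],
    [0,0,0,0,0,0,0]
  ]
}}

```text
time: 5.93
position: [0.5536, 0.0411, 0.0439]
tool_rot: [3.117, -0.387, -0.001]
ft_force: [-2.9, -0.1, 0.7]
grip_width: 0.003
grip_force: 1.6
```

{"name": "step_arm", "arguments": {
  "targets": [
    [0.4,-0.1,0,0,0,0,0],
    [0.2,-0.05,0,0,0,0,0],
    [0,0,0,0,0,0,0],
    [0,0,0,0,0,0,0],
    [0,0,0,0,0,0,0]
  ]
}}

```text
time: 6.35
position: [0.5584, 0.0399, 0.0439]
tool_rot: [3.117, -0.386, -0.005]
ft_force: [-6.9, -0.0, 2.8]
grip_width: 0.001
grip_force: 3.2
```

{"name": "step_arm", "arguments": {
  "targets": [
    [0.3,-0.075,0,0,0,0,0],
    [0,0,0,0,0,0,0],
    [0,0,0,0,0,0,0],
    [0,0,0,0,0,0,0],
    [0,0,0,0,0,0,0]
  ]
}}

```text
time: 6.77
position: [0.5602, 0.0395, 0.0438]
tool_rot: [3.116, -0.385, -0.009]
ft_force: [-11.0, 0.1, 5.4]
grip_width: 0.002
grip_force: 4.9
```

{"name": "step_arm", "arguments": {
  "targets": [
    [-2.4,0.6,0.1,0,0,0,0],
    [-2.4,0.6,0,0,0,0,0],
    [0.9,3.4,0,0,0,0,0],
    [0.9,3.4,0,0,0,0,0],
    [0.8,3.4,0,0,0,0,0]
  ]
}}

```text
time: 7.18
position: [0.5429, 0.1536, 0.046]
tool_rot: [-3.117, 0.389, -0.007]
ft_force: [0.7, -0.3, 0.5]
grip_width: 0.009
grip_force: 0.0
```

{"name": "step_arm", "arguments": {
  "targets": [
    [0,0,0,0,0,0,0],
    [0,0,0,0,0,0,0],
    [0.97,-0.24,0,0,0,0,0],
    [0.49,-0.12,0,0,0,0,0],
    [0,0,0,0,0,0,0]
  ]
}}

```text
time: 7.6
position: [0.5572, 0.1477, 0.0452]
tool_rot: [3.117, -0.391, 0.001]
ft_force: [-0.3, -1.0, 1.1]
grip_width: 0.008
grip_force: 0.2
```

{"name": "step_arm", "arguments": {
  "targets": [
    [0.5,-0.12,0,0,0,0,0],
    [0.5,-0.12,0,0,0,0,0],
    [0.4,-0.1,0,0,0,0,0],
    [0.4,-0.1,0,0,0,0,0],
    [0,0,0,0,0,0,0]
  ]
}}

```text
time: 8.02
position: [0.574, 0.1447, 0.0449]
tool_rot: [3.117, -0.387, -0.0]
ft_force: [-1.8, -0.5, 0.3]
grip_width: 0.003
grip_force: 0.9
```

{"name": "step_arm", "arguments": {
  "targets": [
    [0.5,-0.12,0,0,0,0,0],
    [0.4,-0.1,0,0,0,0,0],
    [0.2,-0.05,0,0,0,0,0],
    [0,0,0,0,0,0,0],
    [0,0,0,0,0,0,0]
  ]
}}

```text
time: 8.43
position: [0.5835, 0.1429, 0.0449]
tool_rot: [3.117, -0.385, -0.004]
ft_force: [-5.5, -0.1, 0.1]
grip_width: 0.001
grip_force: 2.4
```

{"name": "step_arm", "arguments": {
  "targets": [
    [0.3,-0.07,0,0,0,0,0],
    [0,0,0,0,0,0,0],
    [0,0,0,0,0,0,0],
    [0,0,0,0,0,0,0],
    [0,0,0,0,0,0,0]
  ]
}}

```text
time: 8.85
position: [0.5852, 0.1426, 0.0448]
tool_rot: [3.117, -0.384, -0.007]
ft_force: [-8.6, -1.8, 3.2]
grip_width: 0.002
grip_force: 4.1
```

{"name": "step_arm", "arguments": {
  "targets": [
    [0.3,-0.07,0,0,0,0,0],
    [0,0,0,0,0,0,0],
    [0,0,0,0,0,0,0],
    [0,0,0,0,0,0,0],
    [0,0,0,0,0,0,0]
  ]
}}

```text
time: 9.27
position: [0.5868, 0.1422, 0.0448]
tool_rot: [3.116, -0.383, -0.011]
ft_force: [-12.7, -1.0, 5.9]
grip_width: 0.002
grip_force: 5.7
```

{"name": "step_arm", "arguments": {
  "targets": [
    [-1.5,0.37,0,0,0,0,0],
    [0,0,2.5,0,0,0,0],
    [0,0,2.5,0,0,0,0],
    [0,0,0,0,0,0,0],
    [0,0,0,0,0,0,0]
  ]
}}

```text
time: 9.68
position: [0.5784, 0.146, 0.0979]
tool_rot: [-3.116, 0.385, -0.011]
ft_force: [0.3, -0.1, -0.4]
grip_width: 0.003
grip_force: 0.0
```

{"name": "step_arm", "arguments": {
  "targets": [
    [1.9,-0.58,0,0,0,0,0],
    [1.9,-0.58,0,0,0,0,0],
    [0,0,0,0,0,0,0],
    [0,0,-2,0,0,0,0],
    [0,0,-3,0,0,0,0]
  ]
}}

```text
time: 10.1
position: [0.6166, 0.1344, 0.0472]
tool_rot: [-3.115, 0.386, -0.01]
ft_force: [0.8, 0.7, -1.5]
grip_width: 0.008
grip_force: 0.0
```

{"name": "step_arm", "arguments": {
  "targets": [
    [0,0,0,0,0,0,0],
    [0,0,0,0,0,0,0],
    [-0.6,0.15,0,0,0,0,0],
    [0,0,0,0,0,0,0],
    [0,0,0,0,0,0,0]
  ]
}}

```text
time: 10.52
position: [0.6082, 0.1357, 0.047]
tool_rot: [-3.117, 0.384, -0.004]
ft_force: [0.4, 0.1, 0.8]
grip_width: 0.009
grip_force: 0.0
```

{"name": "step_arm", "arguments": {
  "targets": [
    [-0.8,0.2,0,0,0,0,0],
    [-0.8,0.2,0,0,0,0,0],
    [-0.8,0.2,0,0,0,0,0],
    [-0.6,0.15,0,0,0,0,0],
    [0,0,0,0,0,0,0]
  ]
}}

```text
time: 10.93
position: [0.5759, 0.1434, 0.0457]
tool_rot: [3.118, -0.383, -0.001]
ft_force: [2.6, -1.1, 0.7]
grip_width: 0.004
grip_force: 0.9
```

{"name": "step_arm", "arguments": {
  "targets": [
    [-0.5,0.125,0,0,0,0,0],
    [-0.5,0.125,0,0,0,0,0],
    [0,0,0,0,0,0,0],
    [0,0,0,0,0,0,0],
    [0,0,0,0,0,0,0]
  ]
}}

```text
time: 11.35
position: [0.5667, 0.1451, 0.0448]
tool_rot: [3.117, -0.385, -0.003]
ft_force: [1.3, 0.1, 0.1]
grip_width: 0.003
grip_force: 0.5
```

{"name": "step_arm", "arguments": {
  "targets": [
    [-0.5,0.125,0,0,0,0,0],
    [-0.5,0.125,0,0,0,0,0],
    [-0.4,0.1,0,0,0,0,0],
    [0,0,0,0,0,0,0],
    [0,0,0,0,0,0,0]
  ]
}}

```text
time: 11.77
position: [0.5524, 0.1486, 0.045]
tool_rot: [3.117, -0.384, -0.002]
ft_force: [0.5, -1.8, -0.2]
grip_width: 0.001
grip_force: 0.4
```

{"name": "step_arm", "arguments": {
  "targets": [
    [-0.5,0.125,0,0,0,0,0],
    [-0.5,0.125,0,0,0,0,0],
    [-0.4,0.1,0,0,0,0,0],
    [0,0,0,0,0,0,0],
    [0,0,0,0,0,0,0]
  ]
}}

```text
time: 12.18
position: [0.5387, 0.1522, 0.0453]
tool_rot: [3.117, -0.385, -0.001]
ft_force: [1.5, -0.0, -0.6]
grip_width: 0.004
grip_force: 0.4
```

{"name": "step_arm", "arguments": {
  "targets": [
    [-0.5,0.125,0,0,0,0,0],
    [-0.5,0.125,0,0,0,0,0],
    [-0.4,0.1,0,0,0,0,0],
    [0,0,0,0,0,0,0],
    [0,0,0,0,0,0,0]
  ]
}}

```text
time: 12.6
position: [0.5248, 0.1559, 0.0453]
tool_rot: [3.118, -0.384, -0.001]
ft_force: [0.6, -0.0, -0.1]
grip_width: 0.008
grip_force: 0.5
```

{"name": "step_arm", "arguments": {
  "targets": [
    [-0.5,0.125,0,0,0,0,0],
    [-0.5,0.125,0,0,0,0,0],
    [-0.6,0.15,0,0,0,0,0],
    [0,0,0,0,0,0,0],
    [0,0,0,0,0,0,0]
  ]
}}

```text
time: 13.02
position: [0.5093, 0.1597, 0.0454]
tool_rot: [3.118, -0.385, 0.001]
ft_force: [3.7, 0.1, -0.3]
grip_width: 0.007
grip_force: 1.6
```

{"name": "step_arm", "arguments": {
  "targets": [
    [-0.4,0.1,0,0,0,0,0],
    [0,0,0,0,0,0,0],
    [0,0,0,0,0,0,0],
    [0,0,0,0,0,0,0],
    [0,0,0,0,0,0,0]
  ]
}}

```text
time: 13.43
position: [0.5072, 0.1603, 0.0455]
tool_rot: [-3.117, 0.386, -0.005]
ft_force: [6.4, -1.3, -3.9]
grip_width: 0.007
grip_force: 3.7
```

{"name": "step_arm", "arguments": {
  "targets": [
    [-0.3,0.075,0,0,0,0,0],
    [0,0,0,0,0,0,0],
    [0,0,0,0,0,0,0],
    [0,0,0,0,0,0,0],
    [0,0,0,0,0,0,0]
  ]
}}

```text
time: 13.85
position: [0.5055, 0.1607, 0.0456]
tool_rot: [-3.116, 0.387, -0.009]
ft_force: [10.3, -1.4, -5.8]
grip_width: 0.007
grip_force: 5.3
```

{"name": "step_arm", "arguments": {
  "targets": [
    [1.7,-0.43,0,0,0,0,0],
    [0,0,2.6,0,0,0,0],
    [0,0,2.6,0,0,0,0],
    [0,0,0,0,0,0,0],
    [1.4,-2.6,0,0,0,0,0]
  ]
}}

```text
time: 14.27
position: [0.531, 0.1387, 0.099]
tool_rot: [-3.115, 0.37, 0.001]
ft_force: [0.2, 0.6, -0.5]
grip_width: 0.004
grip_force: 0.0
```

{"name": "step_arm", "arguments": {
  "targets": [
    [1.4,-2.6,0,0,0,0,0],
    [1.4,-2.6,0,0,0,0,0],
    [1.4,-2.6,0,0,0,0,0],
    [1.2,-2.1,0,0,0,0,0],
    [0,0,0,0,0,0,0]
  ]
}}

```text
time: 14.68
position: [0.5885, 0.0261, 0.0963]
tool_rot: [3.114, -0.397, -0.002]
ft_force: [0.0, -0.2, -0.4]
grip_width: 0.003
grip_force: 0.0
```

{"name": "step_arm", "arguments": {
  "targets": [
    [0,0,0,0,0,0,0],
    [0,0,0,0,0,0,0],
    [0,0,0,0,0,0,0],
    [0,0,0,0,0,0,0],
    [0,0,0,0,0,0,0]
  ]
}}

```text
time: 15.1
position: [0.587, 0.0334, 0.0973]
tool_rot: [-3.118, 0.382, 0.0]
ft_force: [-0.0, 0.3, 0.3]
grip_width: 0.003
grip_force: 0.0
```

{"name": "step_arm", "arguments": {
  "targets": [
    [0,0,-2.6,0,0,0,0],
    [0,0,-2.6,0,0,0,0],
    [0,0,0,0,0,0,0],
    [0,0,0,0,0,0,0],
    [-0.5,0.12,0,0,0,0,0]
  ]
}}

```text
time: 15.52
position: [0.5837, 0.0336, 0.0465]
tool_rot: [-3.117, 0.385, -0.003]
ft_force: [1.0, 0.2, 1.0]
grip_width: 0.003
grip_force: 0.0
```

{"name": "step_arm", "arguments": {
  "targets": [
    [-0.8,0.2,0,0,0,0,0],
    [-0.8,0.2,0,0,0,0,0],
    [-0.8,0.2,0,0,0,0,0],
    [-0.5,0.125,0,0,0,0,0],
    [0,0,0,0,0,0,0]
  ]
}}

```text
time: 15.93
position: [0.5543, 0.041, 0.0471]
tool_rot: [3.118, -0.384, 0.006]
ft_force: [4.2, -0.1, 0.6]
grip_width: 0.005
grip_force: 1.7
```

{"name": "step_arm", "arguments": {
  "targets": [
    [-0.5,0.125,0,0,0,0,0],
    [-0.5,0.125,0,0,0,0,0],
    [0,0,0,0,0,0,0],
    [0,0,0,0,0,0,0],
    [0,0,0,0,0,0,0]
  ]
}}

```text
time: 16.35
position: [0.5446, 0.0431, 0.0462]
tool_rot: [-3.118, 0.385, -0.003]
ft_force: [4.1, -0.7, 2.4]
grip_width: 0.005
grip_force: 1.9
```

{"name": "step_arm", "arguments": {
  "targets": [
    [-0.5,0.125,0,0,0,0,0],
    [-0.5,0.125,0,0,0,0,0],
    [-0.3,0.075,0,0,0,0,0],
    [0,0,0,0,0,0,0],
    [0,0,0,0,0,0,0]
  ]
}}

```text
time: 16.77
position: [0.5308, 0.0463, 0.0455]
tool_rot: [-3.118, 0.385, -0.001]
ft_force: [4.4, -0.3, 2.5]
grip_width: -0.003
grip_force: 2.0
```

{"name": "step_arm", "arguments": {
  "targets": [
    [-0.5,0.125,0,0,0,0,0],
    [-0.5,0.125,0,0,0,0,0],
    [-0.3,0.075,0,0,0,0,0],
    [0,0,0,0,0,0,0],
    [0,0,0,0,0,0,0]
  ]
}}

```text
time: 17.18
position: [0.5173, 0.0496, 0.0452]
tool_rot: [-3.118, 0.385, 0.001]
ft_force: [4.9, 0.9, 1.9]
grip_width: 0.007
grip_force: 1.8
```

{"name": "step_arm", "arguments": {
  "targets": [
    [-0.5,0.125,0,0,0,0,0],
    [-0.5,0.125,0,0,0,0,0],
    [-0.3,0.075,0,0,0,0,0],
    [0,0,0,0,0,0,0],
    [0,0,0,0,0,0,0]
  ]
}}

```text
time: 17.6
position: [0.5042, 0.0529, 0.0451]
tool_rot: [3.118, -0.385, -0.001]
ft_force: [2.9, 0.1, 1.6]
grip_width: 0.003
grip_force: 1.7
```

{"name": "step_arm", "arguments": {
  "targets": [
    [-0.5,0.125,0,0,0,0,0],
    [-0.5,0.125,0,0,0,0,0],
    [-0.4,0.1,0,0,0,0,0],
    [0,0,0,0,0,0,0],
    [0,0,0,0,0,0,0]
  ]
}}

```text
time: 18.02
position: [0.4901, 0.0564, 0.0451]
tool_rot: [3.118, -0.385, -0.001]
ft_force: [3.4, -0.1, 2.9]
grip_width: 0.007
grip_force: 1.6
```

{"name": "step_arm", "arguments": {
  "targets": [
    [-0.5,0.125,0,0,0,0,0],
    [-0.3,0.075,0,0,0,0,0],
    [0,0,0,0,0,0,0],
    [0,0,0,0,0,0,0],
    [0,0,0,0,0,0,0]
  ]
}}

```text
time: 18.43
position: [0.4828, 0.0582, 0.0452]
tool_rot: [-3.118, 0.385, -0.001]
ft_force: [5.0, 0.0, 0.3]
grip_width: 0.003
grip_force: 2.6
```

{"name": "step_arm", "arguments": {
  "targets": [
    [-0.4,0.1,0,0,0,0,0],
    [0,0,0,0,0,0,0],
    [0,0,0,0,0,0,0],
    [0,0,0,0,0,0,0],
    [0,0,0,0,0,0,0]
  ]
}}

```text
time: 18.85
position: [0.4805, 0.0588, 0.0453]
tool_rot: [-3.117, 0.386, -0.006]
ft_force: [10.5, -0.7, -5.1]
grip_width: 0.006
grip_force: 4.9
```

{"name": "step_arm", "arguments": {
  "targets": [
    [1.7,-0.43,0,0,0,0,0],
    [0,0,2.6,0,0,0,0],
    [0,0,2.6,0,0,0,0],
    [0,0,0,0,0,0,0],
    [1.4,-2.6,0,0,0,0,0]
  ]
}}

```text
time: 19.27
position: [0.5067, 0.0345, 0.0978]
tool_rot: [-3.118, 0.372, 0.005]
ft_force: [1.1, 0.4, -0.4]
grip_width: 0.004
grip_force: 0.0
```

{"name": "step_arm", "arguments": {
  "targets": [
    [1.4,-2.6,0,0,0,0,0],
    [1.4,-2.6,0,0,0,0,0],
    [1.4,-2.6,0,0,0,0,0],
    [1.2,-2.1,0,0,0,0,0],
    [0,0,0,0,0,0,0]
  ]
}}

```text
time: 19.68
position: [0.5628, -0.0761, 0.0955]
tool_rot: [3.114, -0.396, -0.006]
ft_force: [-0.9, -0.9, -0.4]
grip_width: 0.003
grip_force: 0.0
```

{"name": "step_arm", "arguments": {
  "targets": [
    [0,0,0,0,0,0,0],
    [0,0,0,0,0,0,0],
    [0,0,0,0,0,0,0],
    [0,0,0,0,0,0,0],
    [0,0,0,0,0,0,0]
  ]
}}

```text
time: 20.1
position: [0.563, -0.0689, 0.0973]
tool_rot: [3.118, -0.382, -0.001]
ft_force: [0.5, -0.2, 1.3]
grip_width: 0.002
grip_force: 0.0
```

{"name": "step_arm", "arguments": {
  "targets": [
    [0,0,-2.6,0,0,0,0],
    [0,0,-2.6,0,0,0,0],
    [0,0,0,0,0,0,0],
    [0,0,0,0,0,0,0],
    [-0.5,0.12,0,0,0,0,0]
  ]
}}

```text
time: 20.52
position: [0.5597, -0.0686, 0.0465]
tool_rot: [-3.118, 0.385, -0.003]
ft_force: [-0.0, -0.4, 1.9]
grip_width: 0.005
grip_force: 0.0
```

{"name": "step_arm", "arguments": {
  "targets": [
    [-0.8,0.2,0,0,0,0,0],
    [-0.8,0.2,0,0,0,0,0],
    [-0.8,0.2,0,0,0,0,0],
    [-0.5,0.125,0,0,0,0,0],
    [0,0,0,0,0,0,0]
  ]
}}

```text
time: 20.93
position: [0.5292, -0.0612, 0.0465]
tool_rot: [3.117, -0.384, 0.003]
ft_force: [3.8, 1.2, 1.1]
grip_width: 0.005
grip_force: 1.4
```

{"name": "step_arm", "arguments": {
  "targets": [
    [-0.5,0.125,0,0,0,0,0],
    [-0.4,0.1,0,0,0,0,0],
    [0,0,0,0,0,0,0],
    [0,0,0,0,0,0,0],
    [0,0,0,0,0,0,0]
  ]
}}

```text
time: 21.35
position: [0.5201, -0.0594, 0.0451]
tool_rot: [3.118, -0.385, -0.001]
ft_force: [2.2, -0.1, 2.1]
grip_width: 0.007
grip_force: 1.4
```

{"name": "step_arm", "arguments": {
  "targets": [
    [-0.4,0.1,0,0,0,0,0],
    [-0.4,0.1,0,0,0,0,0],
    [-0.3,0.075,0,0,0,0,0],
    [0,0,0,0,0,0,0],
    [0,0,0,0,0,0,0]
  ]
}}

```text
time: 21.77
position: [0.5109, -0.0571, 0.0453]
tool_rot: [3.118, -0.385, 0.007]
ft_force: [9.5, -2.2, -3.7]
grip_width: 0.003
grip_force: 4.6
```

{"name": "step_arm", "arguments": {
  "targets": [
    [-0.3,0.075,0,0,0,0,0],
    [0,0,0,0,0,0,0],
    [0,0,0,0,0,0,0],
    [0,0,0,0,0,0,0],
    [0,0,0,0,0,0,0]
  ]
}}

```text
time: 22.18
position: [0.5093, -0.0567, 0.0454]
tool_rot: [-3.118, 0.386, -0.011]
ft_force: [11.5, -2.4, -7.4]
grip_width: 0.007
grip_force: 6.2
```

{"name": "step_arm", "arguments": {
  "targets": [
    [1.7,-0.43,0,0,0,0,0],
    [0,0,2.6,0,0,0,0],
    [0,0,2.6,0,0,0,0],
    [0,0,0,0,0,0,0],
    [-2.4,0.6,0,0,0,0,0]
  ]
}}

```text
time: 22.6
position: [0.5015, -0.0547, 0.098]
tool_rot: [-3.117, 0.387, -0.003]
ft_force: [-0.3, -0.4, -0.3]
grip_width: 0.007
grip_force: 0.0
```

{"name": "step_arm", "arguments": {
  "targets": [
    [-2.4,0.6,0,0,0,0,0],
    [0,0,0,0,0,0,0],
    [0,0,0,0,0,0,0],
    [0,0,0,0,0,0,0],
    [0,0,0,0,0,0,0]
  ]
}}

```text
time: 23.02
position: [0.4755, -0.0482, 0.097]
tool_rot: [-3.118, 0.386, 0.001]
ft_force: [0.2, -0.2, 0.0]
grip_width: 0.007
grip_force: 0.0
```

{"name": "step_arm", "arguments": {
  "targets": [
    [0,0,-2.6,0,0,0,0],
    [0,0,-2.6,0,0,0,0],
    [0,0,0,0,0,0,0],
    [0,0,0,0,0,0,0],
    [0.97,-0.24,0,0,0,0,0]
  ]
}}

```text
time: 23.43
position: [0.4847, -0.0502, 0.0458]
tool_rot: [3.118, -0.384, -0.002]
ft_force: [-0.1, 0.1, 0.7]
grip_width: 0.006
grip_force: 0.0
```

{"name": "step_arm", "arguments": {
  "targets": [
    [0.78,-0.2,0,0,0,0,0],
    [0.78,-0.2,0,0,0,0,0],
    [0.78,-0.2,0,0,0,0,0],
    [0.78,-0.2,0,0,0,0,0],
    [0.78,-0.2,0,0,0,0,0]
  ]
}}

```text
time: 23.85
position: [0.525, -0.0606, 0.0456]
tool_rot: [-3.118, 0.385, 0.0]
ft_force: [-4.9, 1.7, 3.8]
grip_width: 0.006
grip_force: 2.3
```

{"name": "step_arm", "arguments": {
  "targets": [
    [0.5,-0.12,0,0,0,0,0],
    [0.4,-0.1,0,0,0,0,0],
    [0,0,0,0,0,0,0],
    [0,0,0,0,0,0,0],
    [0,0,0,0,0,0,0]
  ]
}}

```text
time: 24.27
position: [0.5325, -0.0625, 0.045]
tool_rot: [-3.118, 0.385, 0.003]
ft_force: [-6.2, 1.7, 3.7]
grip_width: 0.004
grip_force: 2.9
```

{"name": "step_arm", "arguments": {
  "targets": [
    [0.4,-0.1,0,0,0,0,0],
    [0,0,0,0,0,0,0],
    [0,0,0,0,0,0,0],
    [0,0,0,0,0,0,0],
    [0,0,0,0,0,0,0]
  ]
}}

```text
time: 24.68
position: [0.5347, -0.0631, 0.0448]
tool_rot: [3.118, -0.385, -0.009]
ft_force: [-10.2, 2.9, 6.7]
grip_width: 0.006
grip_force: 5.1
```

{"name": "step_arm", "arguments": {
  "targets": [
    [0.3,-0.075,0,0,0,0,0],
    [0,0,0,0,0,0,0],
    [0,0,0,0,0,0,0],
    [0,0,0,0,0,0,0],
    [0,0,0,0,0,0,0]
  ]
}}

```text
time: 25.1
position: [0.5364, -0.0635, 0.0446]
tool_rot: [3.118, -0.384, -0.013]
ft_force: [-13.0, 2.0, 9.6]
grip_width: 0.006
grip_force: 6.8
```

{"name": "step_arm", "arguments": {
  "targets": [
    [-1.9,0.5,0,0,0,0,0],
    [0,0,3.4,0,0,0,0],
    [0,0,3.4,0,0,0,0],
    [0,0,3.4,0,0,0,0],
    [0,0,3.3,0,0,0,0]
  ]
}}

```text
time: 25.52
position: [0.5225, -0.0601, 0.1824]
tool_rot: [3.117, -0.385, 0.006]
ft_force: [1.1, -0.1, 0.0]
grip_width: 0.003
grip_force: 0.0
```

{"name": "step_arm", "arguments": {
  "targets": [
    [0,0,0,0,0,0,0],
    [0,0,0,0,0,0,0],
    [0,0,0,0,0,0,0],
    [0,0,0,0,0,0,0],
    [0,0,0,0,0,0,0]
  ]
}}

```text
time: 25.93
position: [0.5205, -0.0595, 0.1787]
tool_rot: [-3.118, 0.385, 0.004]
ft_force: [-0.7, -0.5, -0.0]
grip_width: 0.008
grip_force: 0.0
```

```bash
python3 - <<'E'
from h import *
s=ctrl.get_state();P=np.array(s['position']);q=P[:2]-O;print(s['time'],P,q@ux,q@uy)
im,d=snap('top','top1'); im2,_=snap('scene','sc1')
U=cloud('top',d).reshape(-1,3)*1000
for L,y in(('l',105),('m',0),('r',-105)):
    s=U[(abs(U[:,1]-y)<28)&(U[:,0]>-230)&(U[:,0]<-60)&(U[:,2]>55)&(U[:,2]<80)]
    print(L,len(s),np.percentile(s[:,0],[5,50,95]) if len(s) else '')
k=lambda i:cv2.resize(i[:,:,::-1],None,fx=4,fy=4,interpolation=cv2.INTER_CUBIC)
cv2.imwrite('pics/c2.png',np.hstack([k(im[100:240,180:280+60])[:, :400] if 0 else cv2.resize(im[100:240,180:340,::-1],(400,350)),cv2.resize(im2[130:270,160:320,::-1],(400,350))]))
E
```

```text
25.9333 [ 0.5204581  -0.05952282  0.17872236] -0.11804139149090442 -0.10644307272116099
l 45 [-198.08622755 -195.2263329  -192.64770138]
m 45 [-197.73827562 -195.15137127 -192.40859247]
r 0
```

View pics/c2.png

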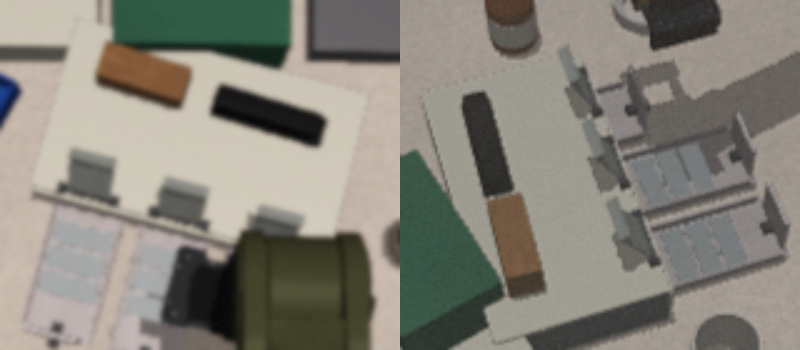

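{"name": "step_arm", "arguments": {
  "targets": [
    [3,-0.72,0.3,0,0,0,0],
    [3,-0.72,0,0,0,0,0],
    [3,-0.72,0,0,0,0,0],
    [3,-0.72,0,0,0,0,0],
    [2.9,-0.7,0,0,0,0,0]
  ]
}}

```text
time: 26.45
position: [0.6713, -0.0959, 0.1821]
tool_rot: [3.118, -0.386, -0.002]
ft_force: [0.3, 0.3, 0.7]
grip_width: 0.01
grip_force: 0.0
```

{"name": "step_arm", "arguments": {
  "targets": [
    [0,0,0,0,0,0,0],
    [0,0,0,0,0,0,0],
    [0,0,0,0,0,0,0],
    [0,0,0,0,0,0,0],
    [0,0,0,0,0,0,0]
  ]
}}

```text
time: 26.87
position: [0.6694, -0.0949, 0.1838]
tool_rot: [3.117, -0.384, 0.0]
ft_force: [0.2, 0.2, -0.1]
grip_width: 0.006
grip_force: 0.0
```

{"name": "step_arm", "arguments": {
  "targets": [
    [0,0,-2.4,0,0,0,0],
    [0,0,-2.4,0,0,0,0],
    [0,0,-2.4,0,0,0,0],
    [0,0,0,0,0,0,0],
    [0,0,0,0,0,0,0]
  ]
}}

```text
time: 27.28
position: [0.6687, -0.0953, 0.1108]
tool_rot: [3.117, -0.385, -0.004]
ft_force: [-0.0, -0.1, 0.7]
grip_width: 0.005
grip_force: 0.0
```

{"name": "step_arm", "arguments": {
  "targets": [
    [-1,0.25,0,0,0,0,0],
    [-1,0.25,0,0,0,0,0],
    [-1,0.25,0,0,0,0,0],
    [-1,0.25,0,0,0,0,0],
    [0,0,0,0,0,0,0]
  ]
}}

```text
time: 27.7
position: [0.6305, -0.0848, 0.1146]
tool_rot: [3.117, -0.384, 0.006]
ft_force: [0.5, -0.5, 0.6]
grip_width: 0.008
grip_force: 0.0
```

{"name": "step_arm", "arguments": {
  "targets": [
    [-1,0.25,0,0,0,0,0],
    [-1,0.25,0,0,0,0,0],
    [-1,0.25,0,0,0,0,0],
    [0,0,0,0,0,0,0],
    [0,0,0,0,0,0,0]
  ]
}}

```text
time: 28.12
position: [0.601, -0.0779, 0.1129]
tool_rot: [3.117, -0.385, 0.004]
ft_force: [-0.6, 0.2, 0.1]
grip_width: 0.006
grip_force: 0.0
```

{"name": "step_arm", "arguments": {
  "targets": [
    [-1,0.25,0,0,0,0,0],
    [-1,0.25,0,0,0,0,0],
    [-1,0.25,0,0,0,0,0],
    [-1,0.25,0,0,0,0,0],
    [0,0,0,0,0,0,0]
  ]
}}

```text
time: 28.53
position: [0.5593, -0.0673, 0.1117]
tool_rot: [3.118, -0.384, -0.001]
ft_force: [0.3, -0.9, 0.6]
grip_width: 0.006
grip_force: 0.1
```

{"name": "step_arm", "arguments": {
  "targets": [
    [0,0,-1,0,0,0,0],
    [0,0,-0.8,0,0,0,0],
    [0,0,0,0,0,0,0],
    [0,0,0,0,0,0,0],
    [0,0,0,0,0,0,0]
  ]
}}

```text
time: 28.95
position: [0.5601, -0.0677, 0.0927]
tool_rot: [-3.118, 0.385, 0.002]
ft_force: [0.2, -0.5, 0.1]
grip_width: 0.004
grip_force: 0.0
```

{"name": "step_arm", "arguments": {
  "targets": [
    [0,0,-0.5,0,0,0,0],
    [0,0,-0.3,0,0,0,0],
    [0,0,0,0,0,0,0],
    [0,0,0,0,0,0,0],
    [0,0,0,0,0,0,0]
  ]
}}

```text
time: 29.37
position: [0.5601, -0.0678, 0.0852]
tool_rot: [3.118, -0.385, -0.0]
ft_force: [-0.0, -0.8, -0.4]
grip_width: 0.004
grip_force: 0.0
```

{"name": "step_arm", "arguments": {
  "targets": [
    [0,0,-0.4,0,0,0,0],
    [0,0,0,0,0,0,0],
    [0,0,0,0,0,0,0],
    [0,0,0,0,0,0,0],
    [0,0,0,0,0,0,0]
  ]
}}

```text
time: 29.78
position: [0.5607, -0.0678, 0.0824]
tool_rot: [3.117, -0.385, 0.002]
ft_force: [-1.0, 0.2, 6.7]
grip_width: 0.005
grip_force: 3.3
```

{"name": "step_arm", "arguments": {
  "targets": [
    [0,0,-0.2,0,0,0,0],
    [0,0,0,0,0,0,0],
    [0,0,0,0,0,0,0],
    [0,0,0,0,0,0,0],
    [0,0,0,0,0,0,0]
  ]
}}

```text
time: 30.2
position: [0.5608, -0.0678, 0.0822]
tool_rot: [3.117, -0.385, 0.002]
ft_force: [-4.6, 0.2, 18.1]
grip_width: 0.004
grip_force: 8.7
```

{"name": "step_arm", "arguments": {
  "targets": [
    [0,0,1,0,0,0,0],
    [0,0,3,0,0,0,0],
    [0,0,4,0,0,0,0],
    [0,0,4,0,0,0,0],
    [0,-2,2,0,0,0,0]
  ]
}}

```text
time: 30.62
position: [0.5624, -0.0827, 0.2247]
tool_rot: [-3.117, 0.374, -0.011]
ft_force: [1.5, 0.4, 0.7]
grip_width: 0.005
grip_force: 0.0
```

{"name": "step_arm", "arguments": {
  "targets": [
    [-1,-4,1,0,0,0,0],
    [-1,-4,0,0,0,0,0],
    [-1,-4,0,0,0,0,0],
    [-1,-4,0,0,0,0,0],
    [-1,-4,0,0,0,0,0]
  ]
}}

```text
time: 31.03
position: [0.5095, -0.2889, 0.2294]
tool_rot: [3.117, -0.385, 0.001]
ft_force: [1.1, -0.5, 0.4]
grip_width: 0.005
grip_force: 0.0
```

{"name": "step_arm", "arguments": {
  "targets": [
    [-1,-4,0,0,0,0,0],
    [-1,-4,0,0,0,0,0],
    [0,0,0,0,0,0,0],
    [0,0,0,0,0,0,0],
    [0,0,0,0,0,0,0]
  ]
}}

```text
time: 31.45
position: [0.4905, -0.3665, 0.2287]
tool_rot: [-3.117, 0.385, 0.0]
ft_force: [-0.5, -0.4, -0.1]
grip_width: 0.005
grip_force: 0.0
```

```bash
python3 - <<'E'
from h import *
s=ctrl.get_state();print(s['time'],s['position'],s['ft_force'])
im,d=snap('top','top2'); im2,_=snap('scene','sc2')
U=cloud('top',d).reshape(-1,3)*1000
for L,y in(('l',105),('m',0),('r',-105)):
    s=U[(abs(U[:,1]-y)<28)&(U[:,0]>-230)&(U[:,0]<-46)&(U[:,2]>55)&(U[:,2]<100)]
    print(L,len(s),np.percentile(s[:,0],[2,50,98]),np.percentile(s[:,2],[2,50,98]))
cv2.imwrite('pics/c3.png',np.hstack([cv2.resize(im[100:240,180:340,::-1],(400,350)),cv2.resize(im2[130:270,160:320,::-1],(400,350))]))
E
```

```text
31.45 [ 0.49047469 -0.36651455  0.22874544] [-0.4646868  -0.42890443 -0.14831683]
l 46 [-198.246646   -195.36775723 -192.42312596] [62.8356548 68.2295965 75.0472525]
m 44 [-198.06381256 -195.24762219 -192.27340404] [62.38243262 68.91245662 71.98739569]
r 389 [-103.77154267  -76.14840144  -47.13751555] [75.27774295 81.04982483 87.27764965]
```

View pics/c3.png

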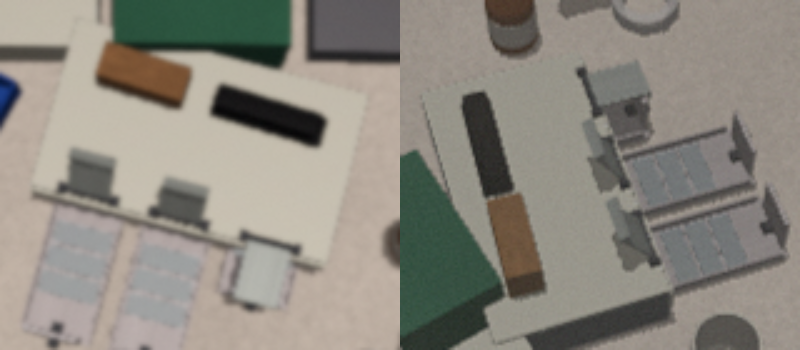

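The right flap lies level over the right tray, which is home (flap at about (265,275) in the left half). The left and middle trays are fully out with their flaps back, and the other things on the desk look undisturbed.

```bash
python3 -c "
from bench import ctrl
print(ctrl.close_job())"
```

```text
the job is handed in; nothing more can be done
None
```

The right tray was the one that binds, stopping about 41 mm out; it is now home with its flap folded down level, the left and middle trays are fully out with their flaps back, pushes and pulls on the trays stayed at about 16 N or less, and the job was handed in at about 32 s.

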